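# Load the tilting tumbler and hold its index plunger clear

### The arm

A 6-joint arm with a two-finger parallel gripper is mounted at the origin on a cart in front of the work surface, level with it; the furniture and walls round the work are solid. World frame = base frame: x ahead of the robot, y to its left, z up, the work surface at z = 0. Lengths are in m, angles in rad, forces in N, time in s.
With the tool pointing down it reaches from about 0.3 to 0.85 m from the base axis. Payload 5.4 kg.
Tool frame: the origin (TCP) lies on the centre line of the jaws, within the pads' length; the fingertips stand robot.tcp_to_tips ahead of it and the grasp point (between the pads) lies 11 mm behind it (robot.tcp_to_tips is the distance from the TCP to the fingertips, in m); z points along the fingers, y is the line along which they close (so a half turn about z gives the same grasp; the last joint's range is limited). The gripper opens to 85 mm and grips with 20 to 120 N. Pads are 22 mm wide; open, the fingers measure 114 mm over their backs; the gripper's body (76 mm by 85 mm) begins 54 mm behind the grasp point. The pads swing forward as they close: fully open they stand 13 mm farther back than shut.
Start: joints at [-1.365, 0.158, 1.597, -0, 1.386, -0.21], TCP at [0.232, -0.526, 0.215] pointing down, gripper open.
Joint ranges: [-2.91, 2.91], [-0.94, 2.29], [0.18, 2.7], [-1.29, 4.43], [0.17, 2.64], [-3, 3]. Speed limits (rad/s): [2.57, 2.57, 3.14, 3.14, 3.14, 3.14].

### API

Orientations are given as a rotation vector (axis times angle).
In Python, from rig import robot gives the robot as it stands.
- The arm moves only by the shell command python3 shift.py 'ROWS'. ROWS is one flat JSON list of numbers that holds 1 to 8 rows one after another, with no inner brackets; each row has 5 numbers: dx, dy, dz in units of 5 mm, then a turn about the tool's z in units of 0.05 rad, then the opening from 0.0 (shut) to 1.0 (fully open); each row is the pose to reach, as a shift and turn from the pose commanded when the command began, along the tool's axes at that moment; what a row does not reach only later rows make up. A row lasts 1/12 s, in which the tool goes at most 0.0417 m and 0.125 rad, less where a joint would pass 70% of its speed; a pose out of reach is approached as far as the arm can. The fingers move at their own pace and stop on an object; the grip force is fixed at half the most. Time passes only in rows, so rows that do not move let the fingers close. It prints the time, the measured TCP pose, the force, the opening and the grip force at its end. Input that does not fit is refused with a message, and nothing moves.
- robot.sense(): the state, without advancing time (a new reading comes with each control period).
- robot.capture(name): name is "side" or "top"; returns a dict with "color" (420x560x3 uint8, blue, green, red), "intrinsics" (3x3 intrinsics, pixels), "pose" (4x4, takes a point from camera to world coordinates). Camera axes: x right, y up, looking along -z (the intrinsics and any distortion apply to the point x, -y, -z); pixel columns grow to the right and rows downward; lengths in m; the calibration is good to about 2 mm. A picture is of the moment at which its call begins. There is no depth.
- robot.hand_in(): hands the job in; it is judged then, once.
The state is a dict: "time_s": time; "q": joint angles; "qd": joint speeds; "effort": joint torques, N m; "tcp_pos": TCP position; "tcp_rot": TCP orientation; "contact_force": force on the tool from outside, world axes, zero at the start; "wrist_torque": the same for the moment, N m; "width": opening from 0.0 (shut) to 1.0 (fully open); "grip_force": force on a finger pad.
Only numpy, scipy, OpenCV 4.12 (cv2) and the standard library are available. Lean on these libraries where they do the work, as an engineer would, in place of code of your own. Each camera call takes 0.05 s, during which the arm holds its last target. There are 200 camera calls.

### The job

Pour all eight brass bushes from the hand scoop into the orange barrel of the deburring tumbler while the barrel is still locked upright, then set the empty scoop back down on the bench, standing level. Next grip the red knob of the spring-loaded index plunger beside the barrel, pull it straight up as far as it goes, so that its pin leaves the index plate and the barrel swings down by itself onto its rubber stops. Finish still holding the knob all the way up, because a colleague will set the final angle while you keep the pin clear; leave the other things on the bench where they are.

Things in the scene. Friction and masses are not known exactly. Their poses are not given: they have to be found in the camera images.
- tumbler: bench deburring tumbler, fixed: grey base 245 x 236 mm, blue cheeks at y = +-80 mm (149 mm high), blue switch box at its +x edge. Origin on the bench below the tilting axis, midway between the cheeks; +x to the switch box, the barrel tips to -x (toward the robot); +y to the plunger's side. Tilting axis along y at z = 125 mm. Plunger bracket at y = 83 to 133, x = -17 to 17 mm, up to z = 200 mm.
- barrel (a joint): tilt of the orange barrel, rad: 0 = mouth straight up, locked by the index pin (rests at 0 to 0.04, the pin's play); grows as the mouth tips to the tumbler's -x; 0.87 = running angle, on its rubber stops. Front-heavy and damped: once the pin is clear it falls there by its own weight in about 2 to 3 s.
- barrel_mouth (a point): centre of the barrel's open mouth, in the plane of its black rim (190 mm above the bench when upright, 20 mm to the -x side of the tumbler's origin). Octagonal barrel: 130 mm across flats outside, 116 mm inside, 94 mm deep inside. Axes turn with the barrel; z points out of the mouth
- barrel_floor (a point): centre of the barrel's inner floor, 94 mm below the mouth; axes turn with the barrel, z points to the mouth
- barrel_middle (a point): centre of the barrel's cavity, 47 mm above its inner floor
- plunger (a joint): pull of the index plunger, m: 0 = its 8 mm pin fully seated, 9 mm deep in the slot of the steel index plate; 0.013 = fully up, at its stop, pin 4 mm clear of the plate. The spring pulls it down with about 6 N seated and 12 N at the stop (some 16 N with friction while drawing it out); it does not stay up by itself
- knob (a point): centre of the plunger's round red knob, 28 mm across, 27 mm tall, axis upright; moves with it. Seated it is 214 mm above the bench, at x = 0, y = 112 mm from the tumbler's origin. The bracket ends 14 mm below this centre; free all round the knob
- scoop: aluminium hand scoop, 110 mm long, 80 mm wide, black handle over the top; 0.11 to 0.18 kg plus 0.21 kg of bushes. Origin: centre of its underside; open mouth at -x, closed at +x, z up. Floor 3 mm thick, walls 38 to 46 mm high, 20 mm at the mouth, where the floor's lip rises 3 mm. Tipped mouth-down by 55 degrees the bushes slide out
- scoop_grip (a point): point to grip: middle of the handle bar, 78 mm above the scoop's underside, 8 mm to its +x side, above the scoop's centre of mass. The bar is 16 mm wide (along the scoop's y), 18 mm tall and runs along the scoop's x from -32 to +54 mm; free on both sides.
- scoop_lip (a point): middle of the pouring lip at the mouth, 56 mm to the scoop's -x side and 6 mm above its underside; the mouth is 74 mm wide inside
- bush1: turned brass bush, 18 mm diameter, 20 mm long, 9 mm bore, 26 g, one of eight alike lying in the scoop; origin at its centre
- bush2: turned brass bush, 18 mm diameter, 20 mm long, 9 mm bore, 26 g, one of eight alike lying in the scoop; origin at its centre
- bush3: turned brass bush, 18 mm diameter, 20 mm long, 9 mm bore, 26 g, one of eight alike lying in the scoop; origin at its centre
- bush4: turned brass bush, 18 mm diameter, 20 mm long, 9 mm bore, 26 g, one of eight alike lying in the scoop; origin at its centre
- bush5: turned brass bush, 18 mm diameter, 20 mm long, 9 mm bore, 26 g, one of eight alike lying in the scoop; origin at its centre
- bush6: turned brass bush, 18 mm diameter, 20 mm long, 9 mm bore, 26 g, one of eight alike lying in the scoop; origin at its centre
- bush7: turned brass bush, 18 mm diameter, 20 mm long, 9 mm bore, 26 g, one of eight alike lying in the scoop; origin at its centre
- bush8: turned brass bush, 18 mm diameter, 20 mm long, 9 mm bore, 26 g, one of eight alike lying in the scoop; origin at its centre
- solder_spool: reel of solder wire, 62 mm diameter, 48 mm tall, black and grey, loose bystander; origin centre of underside
- flux_bottle: white bottle with red cap, 38 mm diameter, 85 mm tall, loose bystander; origin centre of underside

How it is judged:
By the outcome, as a careful person would: the job done as asked, in the order asked, and still so for the second after the job is handed in, while the arm keeps its last pose, push and grip.
It also fails if it takes over 72 s, if anything falls off the work surface, if the arm or the gripper's body presses on something with over 40 N, if the wrist force passes 120 N, or if a joint passes its speed limit or range.

## Working session

There is one attempt and no reset: what is moved stays moved. The work goes in short steps, Python scripts to look and compute and a shell command to move; the robot and the scene stay as the last step left them, time stands still between calls to the robot, and variables do not carry over. Pictures are saved under pics/ and viewed, at most 10 in all, crops included, and the job is handed in when it is done.

```bash
ls; mkdir -p pics
python3 - <<'E'
from rig import robot
import cv2,numpy as np,pickle
s=robot.sense();print({k:np.round(v,4) for k,v in s.items()},robot.tcp_to_tips)
for n in("side","top"):
    c=robot.capture(n);cv2.imwrite(f"pics/{n}0.png",c["color"]);pickle.dump(c,open(n+"0.pkl","wb"));print(n,c["intrinsics"],np.round(c["pose"],4), [k for k in c])
E
```

```text
pics
rig.py
shift.py
{'time_s': np.float64(0.0), 'q': array([-1.3651,  0.1591,  1.5982,  0.    ,  1.3862, -0.2101]), 'qd': array([ 0.0005, -0.0004,  0.0018,  0.0001, -0.0001,  0.0008]), 'effort': array([-2.10000e-03, -3.96008e+01, -3.31433e+01, -5.00000e-04,
        8.50000e-03,  0.00000e+00]), 'tcp_pos': array([ 0.2321, -0.5254,  0.2139]), 'tcp_rot': array([-3.0721, -0.648 , -0.    ]), 'contact_force': array([-0.3544, -0.3462,  0.5311]), 'wrist_torque': array([-0.0255,  0.0521, -0.0433]), 'grip_force': np.float64(0.0), 'width': np.float64(0.9982)} 0.008
side [[428.05051313   0.         281.84458761]
 [  0.         428.05051313 204.35849382]
 [  0.           0.           1.        ]] [[ 0.8912  0.2559 -0.3745  0.1504]
 [-0.4536  0.4945 -0.7414 -0.9211]
 [-0.0045  0.8306  0.5568  0.7804]
 [ 0.      0.      0.      1.    ]] ['color', 'intrinsics', 'pose']
top [[519.90318395   0.         281.41527512]
 [  0.         519.90318395 214.68688271]
 [  0.           0.           1.        ]] [[ 0.0122  0.9915 -0.1296  0.3688]
 [-0.9999  0.0113 -0.008  -0.0543]
 [-0.0065  0.1297  0.9915  1.6193]
 [ 0.      0.      0.      1.    ]] ['color', 'intrinsics', 'pose']
```

View pics/side0.png

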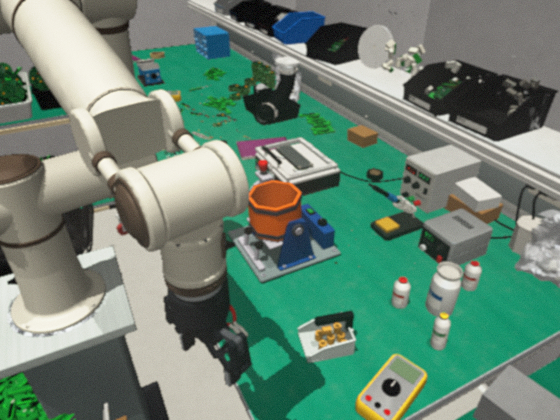

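View pics/top0.png

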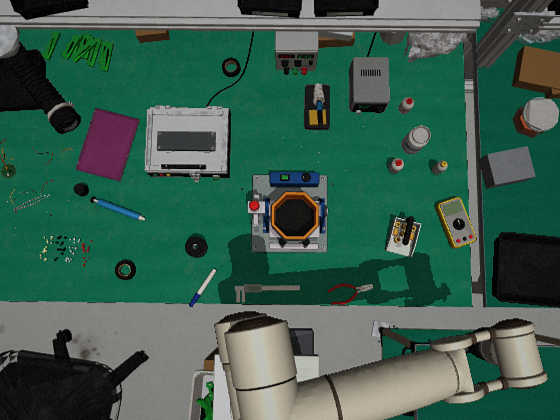

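The side view shows the tumbler at about (285,230), knob near (262,165) and the scoop at (328,336). The top view shows the barrel mouth at (295,215), knob at (254,206) and scoop at (404,234). I'll enlarge these areas.

Run:
```python
import cv2,numpy as np
s=cv2.imread("pics/side0.png");t=cv2.imread("pics/top0.png")
def crop(im,x,y,w,h,k):
    c=cv2.resize(im[y:y+h,x:x+w],None,fx=k,fy=k,interpolation=cv2.INTER_CUBIC)
    for i in range(0,w,10):
        cv2.line(c,(i*k,0),(i*k,6 if i%50 else 14),(255,255,255),1)
        if i%20==0: cv2.putText(c,str(x+i),(i*k,22),0,.35,(255,255,255),1)
    for i in range(0,h,10):
        cv2.line(c,(0,i*k),(6,i*k),(255,255,255),1)
        if i%20==0: cv2.putText(c,str(y+i),(8,i*k+4),0,.35,(255,255,255),1)
    return c
a=np.hstack([crop(s,290,300,80,60,5),crop(t,370,205,80,60,5)])
b=np.hstack([crop(s,230,150,80,60,5),crop(t,240,165,80,60,5)])
cv2.imwrite("pics/crop0.png",np.vstack([a,b]))
```

```text
(no output)
```

View pics/crop0.png

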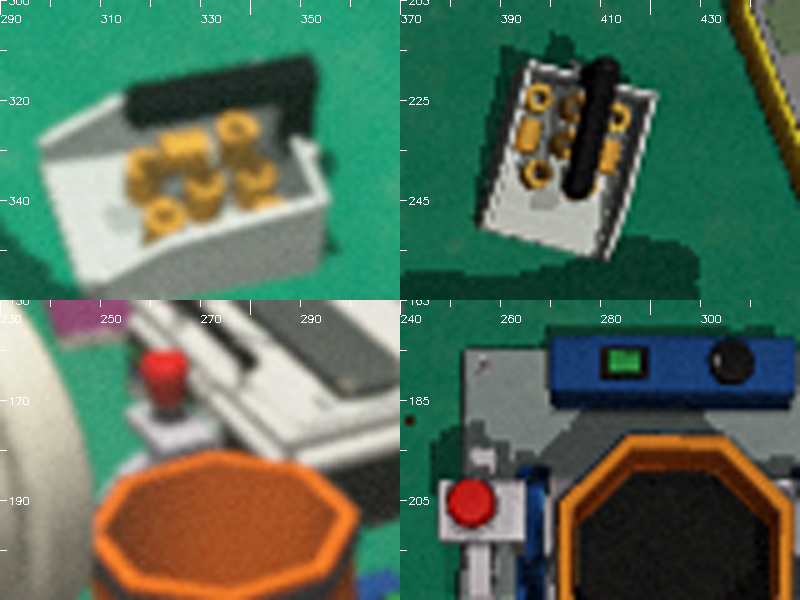

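The crops show:
- **Scoop, side view:** bar from (315.6,321.6) to (353.2,315.6).
- **Scoop, top view:** bar from (405.2,244.6) to (410.4,216.6), lip corners at (386.4,250.6) and (411,256.6). The mouth points toward the robot.
- **Knob:** side (263,166), top (254,205.6).
- **Barrel rim centre:** side (275.4,194.8), top (295.2,215).

Next I'll triangulate these points.

```bash
cat > h.py <<'E'
import numpy as np,pickle,cv2
from scipy.spatial.transform import Rotation as R
C={n:pickle.load(open(n+"0.pkl","rb")) for n in("side","top")}
F=np.diag([1,-1,-1.])
def P(c):
    T=np.linalg.inv(c["pose"]); return c["intrinsics"]@F@T[:3]
def tri(a,b):
    X=cv2.triangulatePoints(P(C["side"]),P(C["top"]),np.array(a,float),np.array(b,float)).ravel(); return X[:3]/X[3]
def proj(n,X):
    u=P(C[n])@np.append(X,1); return u[:2]/u[2]
def atz(n,uv,z):
    c=C[n]; d=c["pose"][:3,:3]@F@np.linalg.inv(c["intrinsics"])@np.append(uv,1); o=c["pose"][:3,3]; return o+d*(z-o[2])/d[2]
E
python3 - <<'E'
from h import *
def t(n,a,b):
    X=tri(a,b); print(n,np.round(X,4),"res",np.round(proj("side",X)-a,1),np.round(proj("top",X)-b,1))
t("barF",(315.6,320.6),(405.2,244.2));t("barR",(353.2,314.6),(410.4,216.8))
t("knob",(263,166),(254,205.6));t("mouth",(275.4,194.8),(295.2,215))
t("lipL",(298,331),(386.4,250.6));t("lipR",(307,357.5),(411,256.6))
print("bar z87",atz("top",(405.2,244.6),.087),atz("top",(410.4,216.6),.087))
print("lip z6",atz("top",(386.4,250.6),.02),atz("top",(411,256.6),.02))
print("scoop rear top z46",atz("top",(395.5,217),.042),atz("top",(421,223.5),.042))
for n in("side","top"):
    im=C[n]["color"].astype(int);b,g,r=im[...,0],im[...,1],im[...,2]
    m=((r>150)&(g<70)&(b<70)).astype(np.uint8); _,_,st,ce=cv2.connectedComponentsWithStats(m)
    for s,c in zip(st[1:],ce[1:]):
        if s[4]>15: print(n,"red",s,np.round(c,1))
    m=((r>150)&(g>70)&(g<150)&(b<60)).astype(np.uint8); _,_,st,ce=cv2.connectedComponentsWithStats(m)
    for s,c in zip(st[1:],ce[1:]):
        if s[4]>100: print(n,"orange",s,np.round(c,1))
E
```

```text
barF [ 0.4863 -0.4094  0.0794] res [-0.1  0. ] [ 0. -0.]
barR [ 0.569  -0.4278  0.0736] res [-0.1  0. ] [ 0. -0.]
knob [0.5763 0.033  0.2092] res [ 0.6 -0.1] [-0.1  0.4]
mouth [ 0.556  -0.0811  0.185 ] res [-0.1  0. ] [ 0.  -0.1]
lipL [ 0.4703 -0.3667  0.01  ] res [ 0.4 -0.1] [-0.1  0.2]
lipR [ 0.4519 -0.4405  0.0163] res [ 0.8 -0.1] [-0.1  0.3]
bar z87 [ 0.4843595  -0.40754286  0.087     ] [ 0.56769877 -0.42448845  0.087     ]
lip z6 [ 0.47028833 -0.36501186  0.02      ] [ 0.45279401 -0.4400537   0.02      ]
scoop rear top z46 [ 0.57179078 -0.38991448  0.042     ] [ 0.55270461 -0.46718955  0.042     ]
side red [259 161   8   5  36] [262.3 162.9]
side red [415 201   5   4  16] [416.9 202.1]
side red [472 262   6   4  18] [474.6 263.2]
side red [400 278   6   5  24] [402.6 279.7]
side red [385 410   5   4  16] [386.8 411.4]
side orange [250 180  51  31 977] [277.  195.5]
side orange [253 215  34  20 455] [268.2 225. ]
top red [396 160   6   6  19] [398.7 162.5]
top red [250 201   8   8  52] [253.6 204.6]
top orange [272 192  47  47 294] [295.6 214.4]
```

Bar height is about 77 mm and its length 85 mm, as expected. Scoop yaw is about -13°. The knob-to-mouth offset of (20,114) mm matches the tumbler at yaw of about 0. Now I'll approach the scoop.

Careful with the scale: shifts go in units of 5 mm and turns go in units of 0.05 rad. That gives: 0.306 m is 61.2, 0.013 m is 2.6, 0.642 rad is 12.84.

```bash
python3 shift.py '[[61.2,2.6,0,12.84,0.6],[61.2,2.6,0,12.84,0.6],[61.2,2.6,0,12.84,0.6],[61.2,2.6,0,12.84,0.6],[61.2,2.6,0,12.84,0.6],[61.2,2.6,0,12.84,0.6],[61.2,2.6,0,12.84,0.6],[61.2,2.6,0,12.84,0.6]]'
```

```text
refused: ROWS must be one flat list, 5 numbers to a row, no inner brackets. Nothing was moved.
```

Nothing moved. I misread the format; it is one flat list, 5 numbers to a row, no inner brackets. Resending.

```bash
python3 shift.py '[61.2,2.6,0,12.84,0.6,61.2,2.6,0,12.84,0.6,61.2,2.6,0,12.84,0.6,61.2,2.6,0,12.84,0.6,61.2,2.6,0,12.84,0.6,61.2,2.6,0,12.84,0.6,61.2,2.6,0,12.84,0.6,61.2,2.6,0,12.84,0.6]'; python3 shift.py '[0,0,0,0,0.6,0,0,0,0,0.6]'
python3 - <<'E'
from h import *
from rig import robot
s=robot.sense();M=R.from_rotvec(s["tcp_rot"]).as_matrix();p=s["tcp_pos"]
print(np.round(M,3)); print("to grasp",np.round(M.T@(np.array([.5175,-.4150,.070])-p),4))
print("knob",atz("top",(254,205.2),.2275),"mouth",atz("top",(295.5,214.9),.190))
E
```

```text
time_s: 0.77
tcp_pos: [0.5202, -0.412, 0.2142]
tcp_rot: [-3.121, 0.352, -0.0]
contact_force: [-0.1, -0.0, -0.2]
width: 0.599
grip_force: 0.0
time_s: 0.93
tcp_pos: [0.5184, -0.413, 0.214]
tcp_rot: [-3.121, 0.35, 0.002]
contact_force: [-1.1, -1.2, -0.2]
width: 0.599
grip_force: 0.0
[[ 0.975 -0.221 -0.001]
 [-0.221 -0.975  0.001]
 [-0.001 -0.001 -1.   ]]
to grasp [-0.0003  0.0022  0.144 ]
knob [0.57576013 0.03154898 0.2275    ] mouth [ 0.55545411 -0.08172914  0.19      ]
```

```bash
python3 shift.py '[0,0.4,8.4,0,0.6,0,0.4,16.8,0,0.6,0,0.4,23,0,0.6,0,0.4,27,0,0.6,0,0.4,28.8,0,0.6,0,0.4,28.8,0,0.6,0,0.4,28.8,0,0.6]'; python3 shift.py '[0,0,0,0,0,0,0,0,0,0,0,0,0,0,0,0,0,0,0,0,0,0,0,0,0,0,0,0,0,0]'; python3 shift.py '[0,0,-2,0,0,0,0,-4,0,0,0,0,-6,0,0,0,0,-6,0,0]'
python3 - <<'E'
from rig import robot
import cv2,numpy as np
a=robot.capture("side")["color"];b=robot.capture("top")["color"]
k=lambda i,x,y:cv2.resize(i[y:y+100,x:x+80],None,fx=5,fy=5)
cv2.imwrite("pics/g1.png",np.hstack([k(a,280,270),k(b,370,180)]))
E
```

```text
time_s: 1.52
tcp_pos: [0.5166, -0.4172, 0.0718]
tcp_rot: [3.121, -0.356, 0.001]
contact_force: [0.5, 0.1, 0.2]
width: 0.597
grip_force: 0.0
time_s: 2.02
tcp_pos: [0.5171, -0.4163, 0.0712]
tcp_rot: [3.121, -0.354, 0.001]
contact_force: [-0.8, 0.5, -0.4]
width: 0.002
grip_force: 0.0
time_s: 2.35
tcp_pos: [0.5185, -0.418, 0.105]
tcp_rot: [3.117, -0.354, 0.007]
contact_force: [-0.0, -0.4, 0.8]
width: -0.002
grip_force: 0.0
```

View pics/g1.png

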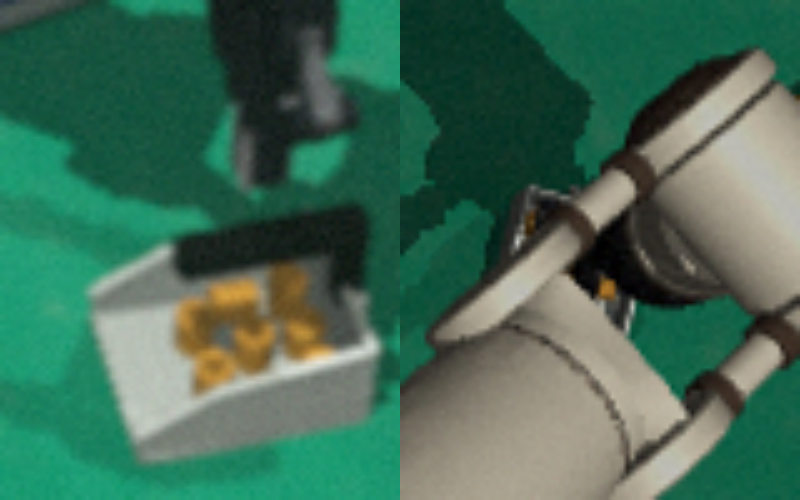

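The fingers shut empty, with tips at side pixel (333,307), and the scoop is unmoved with its bar front still at (315,321). I'll check where the tip should project.

Run:
```python
from h import *
from rig import robot
s=robot.sense();p=s["tcp_pos"]; print(p, s["width"])
print("tip",proj("side",p+[0,0,-.008]),"tcp",proj("side",p))
for z in(.06,.078,.087): print(z,proj("side",np.array([.5175,-.415,z])))
print("barF/R",proj("side",np.array([.4863,-.4094,.0794])))
```

```text
[ 0.51751361 -0.41687552  0.1023085 ] 0.000864394203706033
tip [330.51315254 312.91124242] tcp [330.73951582 310.25536876]
0.06 [329.09094606 323.39284683]
0.078 [329.57608425 317.63201358]
0.087 [329.82271069 314.70341763]
barF/R [315.51109138 320.62061046]
```

Run:
```python
from h import *
from rig import robot
c=robot.capture("side");C["side"]=c;a=c["color"];s=robot.sense();p=s["tcp_pos"];M=R.from_rotvec(s["tcp_rot"]).as_matrix()
x,y,w,h=295,250,80,75
i=cv2.resize(a[y:y+h,x:x+w],None,fx=8,fy=8,interpolation=cv2.INTER_CUBIC)
for q,col in((p,(0,0,255)),(p+M@[0,0,.008],(0,255,0)),(p+M@[0,0,-.011],(255,0,0)),(p+M@[.011,0,0],(0,255,255)),(p+M@[-.011,0,0],(0,255,255))):
    u=(proj("side",q)-[x,y]+.5)*8; cv2.circle(i,tuple(int(v) for v in u),3,col,-1)
i=cv2.convertScaleAbs(i,alpha=1.7,beta=20)
cv2.imwrite("pics/g2.png",i);print(p,s["width"],abs(c["pose"]-pickle.load(open("side0.pkl","rb"))["pose"]).max())
```

```text
[ 0.51707224 -0.41636618  0.10129973] -0.003339110895657361 0.0
```

View pics/g2.png

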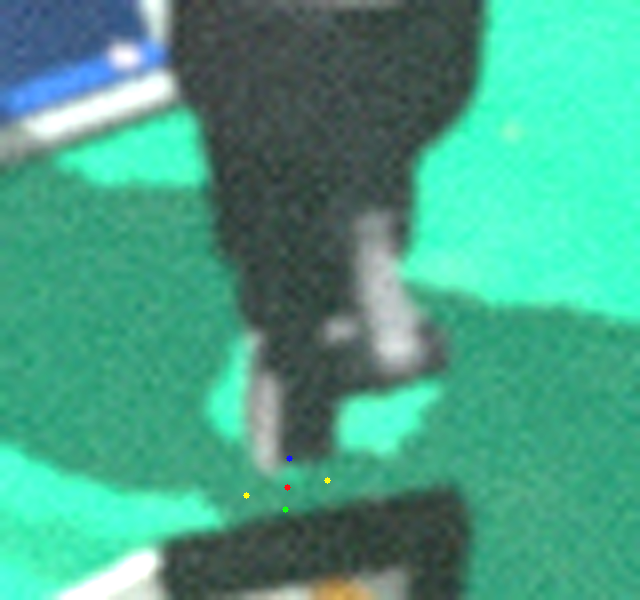

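The tips appear at (337,306), about 17 mm higher than the TCP data implies, so the close slipped over the bar. I'll reopen and go about 18 mm lower, watching the force.

```bash
python3 shift.py '[0,0,0,0,0.6,0,0,0,0,0.6,0,0,0,0,0.6,0,0,0,0,0.6]'; python3 shift.py '[0,0,4,0,0.6,0,0,7,0,0.6,0,0,9.4,0,0.6,0,0,9.4,0,0.6,0,0,9.4,0,0.6]'; python3 shift.py '[0,0,0,0,0,0,0,0,0,0,0,0,0,0,0,0,0,0,0,0,0,0,0,0,0,0,0,0,0,0]'
```

```text
time_s: 2.83
tcp_pos: [0.5168, -0.4161, 0.1004]
tcp_rot: [-3.121, 0.355, 0.001]
contact_force: [-0.4, 0.3, -0.3]
width: 0.568
grip_force: 0.0
time_s: 3.25
tcp_pos: [0.5165, -0.4157, 0.0531]
tcp_rot: [-3.12, 0.354, 0.002]
contact_force: [-0.1, -0.8, 0.0]
width: 0.601
grip_force: 0.0
time_s: 3.75
tcp_pos: [0.5175, -0.4168, 0.0552]
tcp_rot: [3.12, -0.354, 0.002]
contact_force: [-0.3, 1.5, 4.7]
width: 0.168
grip_force: 59.0
```

Gripped at 14 mm (the bar is 16 mm), so this looks like only the top of the bar. I'll regrip 9 mm lower.

Converted, 0.009 m is 1.8.

```bash
python3 shift.py '[0,0,0,0,0.6,0,0,0,0,0.6,0,0,0,0,0.6,0,0,1.8,0,0.6,0,0,1.8,0,0.6,0,0,1.8,0,0.6]'; python3 shift.py '[0,0,0,0,0,0,0,0,0,0,0,0,0,0,0,0,0,0,0,0,0,0,0,0,0]'; python3 shift.py '[0,0,-2,0,0,0,0,-4,0,0,0,0,-6,0,0,0,0,-6,0,0]'
python3 - <<'E'
from h import *
from rig import robot
c=robot.capture("side")
x,y,w,h=285,240,90,100
i=cv2.resize(c["color"][y:y+h,x:x+w],None,fx=6,fy=6,interpolation=cv2.INTER_CUBIC)
cv2.imwrite("pics/g3.png",cv2.convertScaleAbs(i,alpha=1.5,beta=10))
E
```

```text
time_s: 4.25
tcp_pos: [0.5162, -0.4154, 0.0434]
tcp_rot: [-3.12, 0.354, 0.003]
contact_force: [0.7, 0.7, 0.1]
width: 0.6
grip_force: 0.0
time_s: 4.67
tcp_pos: [0.5171, -0.4166, 0.0452]
tcp_rot: [3.121, -0.354, 0.001]
contact_force: [0.2, -0.7, 0.4]
width: 0.172
grip_force: 59.2
time_s: 5.0
tcp_pos: [0.5183, -0.4177, 0.0784]
tcp_rot: [3.118, -0.354, 0.006]
contact_force: [0.4, -0.5, -2.9]
width: 0.176
grip_force: 58.8
```

View pics/g3.png

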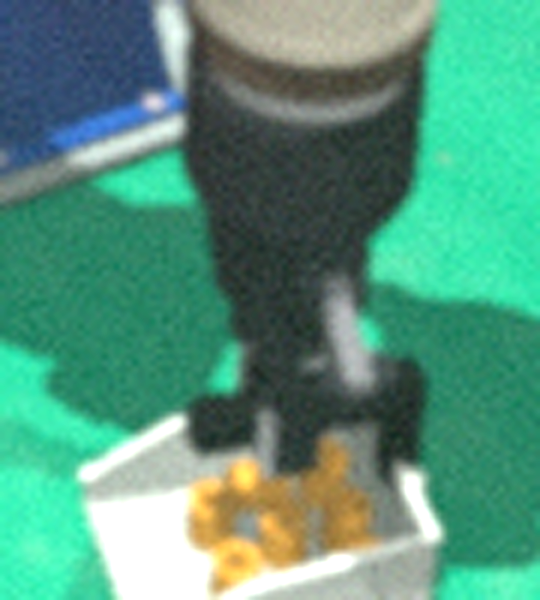

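Good grip; the scoop is level with all bushes in it. The bar sits a bit deep in the jaws, which leaves little clearance for tipping it later. I'll set it down and regrip 8 mm shallower and 3 mm further back.

Converted, 0.03 m is 6, 0.02 m is 4.

```bash
python3 shift.py '[0,0,2,0,0,0,0,4,0,0,0,0,6,0,0,0,0,6,0,0,0,0,6,0,0]'; python3 shift.py '[0,0,0,0,0.5,0,0,0,0,0.5,0,0,0,0,0.5,0.6,0,-1.8,0,0.5,0.6,0,-1.8,0,0.5,0.6,0,-1.8,0,0.5]'; python3 shift.py '[0,0,0,0,0,0,0,0,0,0,0,0,0,0,0,0,0,0,0,0,0,0,0,0,0]';  python3 shift.py '[0,0,-6,0,0,0,0,-12,0,0,0,0,-18,0,0,0,0,-24,0,0,0,0,-32,0,0,0,0,-40,0,0,0,0,-46,0,0,0,0,-46,0,0]'
python3 shift.py '[0,0,0,0,0,0,0,0,0,0]'
python3 - <<'E'
from h import *
from rig import robot
s=robot.sense();print(np.round(R.from_rotvec(s["tcp_rot"]).as_matrix(),3),s["tcp_pos"],s["q"])
E
```

```text
time_s: 5.47
tcp_pos: [0.5167, -0.4158, 0.0441]
tcp_rot: [-3.12, 0.354, 0.002]
contact_force: [-1.2, 1.3, 1.9]
width: 0.172
grip_force: 62.1
time_s: 5.97
tcp_pos: [0.5207, -0.4177, 0.0551]
tcp_rot: [3.12, -0.354, 0.003]
contact_force: [0.8, -0.7, -0.3]
width: 0.5
grip_force: 0.0
time_s: 6.38
tcp_pos: [0.5199, -0.4166, 0.0539]
tcp_rot: [-3.121, 0.354, 0.0]
contact_force: [-0.3, 2.6, 1.5]
width: 0.169
grip_force: 59.6
time_s: 7.05
tcp_pos: [0.5218, -0.4195, 0.2924]
tcp_rot: [3.112, -0.354, 0.015]
contact_force: [1.3, -0.8, -1.2]
width: 0.169
grip_force: 59.4
time_s: 7.22
tcp_pos: [0.5191, -0.4163, 0.2811]
tcp_rot: [-3.119, 0.354, 0.005]
contact_force: [-0.3, -0.2, -3.9]
width: 0.172
grip_force: 59.3
[[ 0.974 -0.224 -0.003]
 [-0.224 -0.974  0.003]
 [-0.003 -0.002 -1.   ]] [ 0.51910152 -0.41625785  0.28108488] [-8.56974233e-01  3.64564723e-01  1.22120944e+00 -2.01444339e-04
  1.55998126e+00  9.40154943e-01]
```

Converted, -0.22 m is -44, -0.19 m is -38, -0.226 rad is -4.52.

```bash
python3 shift.py '[-0.2,-3,0,-0.6,0,-0.4,-8,0,-1.2,0,-0.6,-14,0,-1.8,0,-1,-20,0,-2.4,0,-1.4,-26,0,-3,0,-1.6,-32,0,-3.6,0,-1.8,-38,0,-4.2,0,-2,-44,0,-4.52,0]'; python3 shift.py '[4.4,-6,0,0,0,4.4,-12,0,0,0,4.4,-18,0,0,0,4.4,-22,0,0,0,4.4,-24,0,0,0,4.4,-24,0,0,0]'
python3 - <<'E'
from h import *
from rig import robot
s=robot.sense();M=R.from_rotvec(s["tcp_rot"]).as_matrix();print(np.round(M,3),np.round(M.T@(np.array([.5805,-.081,.281])-s["tcp_pos"]),4))
E
```

```text
time_s: 7.88
tcp_pos: [0.5583, -0.1974, 0.2808]
tcp_rot: [-3.139, -0.004, 0.007]
contact_force: [0.7, -0.1, -2.7]
width: 0.172
grip_force: 59.3
time_s: 8.38
tcp_pos: [0.5805, -0.0776, 0.2818]
tcp_rot: [-3.14, -0.005, 0.006]
contact_force: [-0.1, 0.0, -3.0]
width: 0.163
grip_force: 59.3
[[ 1.     0.003 -0.004]
 [ 0.003 -1.     0.002]
 [-0.004 -0.002 -1.   ]] [0.     0.0034 0.0007]
```

Converted, 0.038 m is 7.6, 0.034 m is 6.8.

```bash
python3 shift.py '[0,0.68,3,0,0,0,0.68,6,0,0,0,0.68,6.8,0,0,0,0.68,7.6,0,0,0,0.68,7.6,0,0]'; python3 shift.py '[-1,0,0.6,0,0,-2,0,1.2,0,0,-3,0,1.8,0,0,-3.8,0,2.2,0,0,-3.8,0,2.2,0,0]'
python3 - <<'E'
from h import *
from rig import robot
a=robot.capture("side")["color"];b=robot.capture("top")["color"]
k=lambda i,x,y:cv2.resize(i[y:y+120,x:x+80],None,fx=5,fy=5)
cv2.imwrite("pics/t1.png",cv2.convertScaleAbs(np.hstack([k(a,240,120),k(b,255,155)]),alpha=1.4,beta=10))
E
```

```text
time_s: 8.8
tcp_pos: [0.5811, -0.0844, 0.2453]
tcp_rot: [-3.141, 0.002, 0.002]
contact_force: [0.9, 0.4, -2.3]
width: 0.168
grip_force: 59.3
time_s: 9.22
tcp_pos: [0.5648, -0.0839, 0.2395]
tcp_rot: [3.14, 0.001, 0.015]
contact_force: [1.6, 3.1, 8.0]
width: 0.166
grip_force: 61.7
```

View pics/t1.png

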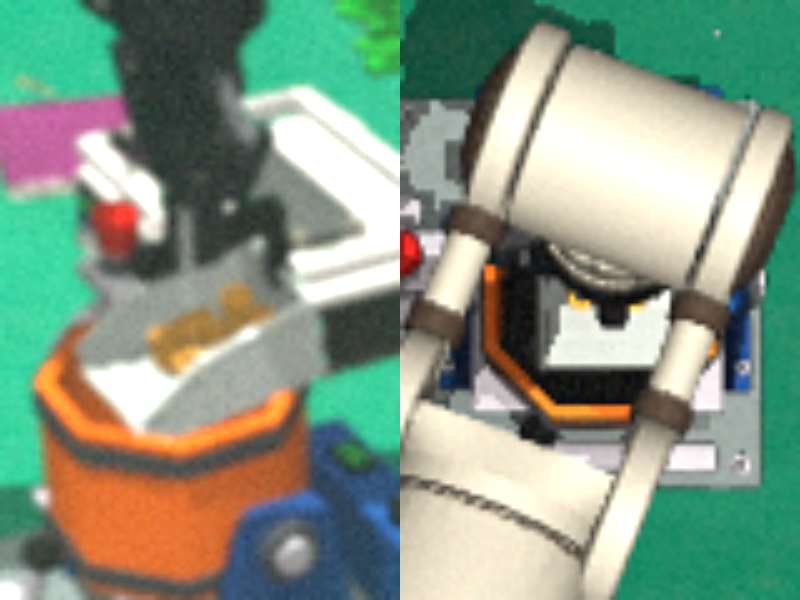

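The scoop is tipping on the rear rim, with the lip inside the mouth at side pixel (267,206) and all bushes still in it. Force is only 8 N. Continuing.

```bash
python3 shift.py '[-1,0,1,0,0,-2,0,2,0,0,-2.6,0,2.6,0,0,-3.2,0,3.4,0,0,-3.2,0,3.4,0,0,-3.2,0,3.4,0,0]'; python3 shift.py '[-0.6,0,1,0,0,-1.2,0,2,0,0,-1.8,0,3,0,0,-2.2,0,4,0,0,-2.4,0,4.8,0,0,-2.6,0,5.6,0,0,-2.6,0,5.6,0,0]'; python3 shift.py '[-0.2,0,0.8,0,0,-0.4,0,1.6,0,0,-0.6,0,2.4,0,0,-0.8,0,3,0,0,-0.8,0,3,0,0,-0.8,0,3,0,0,-0.8,0,3,0,0,-0.8,0,3,0,0]'
python3 - <<'E'
from h import *
from rig import robot
a=robot.capture("side")["color"];b=robot.capture("top")["color"]
k=lambda i,x,y:cv2.resize(i[y:y+120,x:x+80],None,fx=5,fy=5)
cv2.imwrite("pics/t2.png",cv2.convertScaleAbs(np.hstack([k(a,240,120),k(b,255,155)]),alpha=1.4,beta=10))
E
```

```text
time_s: 9.82
tcp_pos: [0.5475, -0.0825, 0.2249]
tcp_rot: [3.142, 0.002, 0.009]
contact_force: [-11.9, 10.4, 25.1]
width: 0.171
grip_force: 70.3
time_s: 10.4
tcp_pos: [0.5313, -0.0804, 0.1943]
tcp_rot: [-3.136, -0.003, 0.005]
contact_force: [-19.3, 16.5, 22.6]
width: 0.169
grip_force: 102.6
time_s: 11.07
tcp_pos: [0.5268, -0.0805, 0.1775]
tcp_rot: [-3.137, -0.005, 0.009]
contact_force: [-19.8, 12.8, 18.4]
width: 0.17
grip_force: 113.7
```

View pics/t2.png

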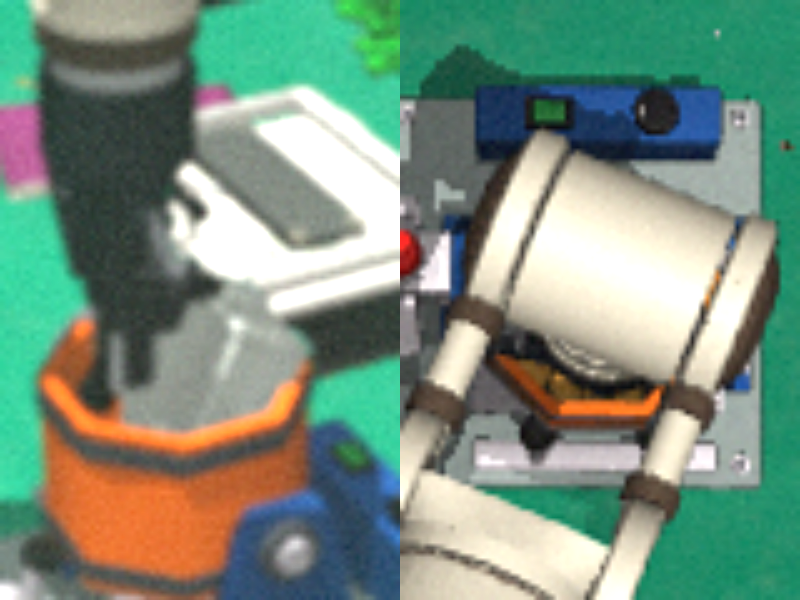

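The scoop is tipped about 65° and the bushes are on the barrel floor, at about (370,232) in the top view. I'll raise it so any stragglers slide out, then swing it back toward level by pressing its lip against the rear inner wall.

Careful with the scale: shifts go in units of 5 mm and turns go in units of 0.05 rad. That gives: -0.05 m is -10, -0.04 m is -8.

```bash
python3 shift.py '[0,0,-2,0,0,0,0,-4,0,0,0,0,-7,0,0,0,0,-10,0,0,0,0,-10,0,0,0,0,-10,0,0,0,0,-8,0,0,0,0,-10,0,0]'; python3 shift.py '[0,0,-2,0,0,0,0,0,0,0,0,0,-3,0,0,0,0,-1,0,0,0,0,-4,0,0,0,0,-6,0,0,0,0,-6,0,0,0,0,-6,0,0]'
python3 shift.py '[2,0,0,0,0,4,0,0,0,0,6,0,0,0,0,8,0,0,0,0,10,0,0,0,0,11,0,0,0,0,11,0,0,0,0]'
```

```text
time_s: 11.83
tcp_pos: [0.5266, -0.0827, 0.2198]
tcp_rot: [-3.138, 0.001, 0.014]
contact_force: [0.0, -0.1, -2.0]
width: 0.17
grip_force: 111.2
time_s: 12.5
tcp_pos: [0.5301, -0.0839, 0.2552]
tcp_rot: [3.141, -0.0, 0.003]
contact_force: [0.2, -0.9, -1.6]
width: 0.171
grip_force: 111.0
time_s: 13.08
tcp_pos: [0.5848, -0.0836, 0.2539]
tcp_rot: [-3.141, -0.0, 0.001]
contact_force: [-0.0, -0.5, -1.2]
width: 0.167
grip_force: 111.0
```

Weight is down to about 1.5 N, so the scoop is empty. There was no wall contact, so the lip is above the rim. I'll back off, lower it and press again.

```bash
python3 shift.py '[-6,0,0,0,0,-11,0,0,0,0,-11,0,3,0,0,-11,0,6,0,0,-9,0,6,0,0,-6,0,6,0,0,-3,0,6,0,0,0,0,6,0,0]'; python3 shift.py '[2,0,0,0,0,4,0,0,0,0,6,0,0,0,0,6,0,0,0,0]'; python3 shift.py '[2,0,0,0,0,4,0,-0.6,0,0,6,0,-1,0,0,6,0,-1,0,0]'
```

```text
time_s: 13.75
tcp_pos: [0.5817, -0.0809, 0.2293]
tcp_rot: [-3.137, -0.0, 0.011]
contact_force: [-17.4, 10.6, 30.0]
width: 0.174
grip_force: 120.6
time_s: 14.08
tcp_pos: [0.6155, -0.0819, 0.229]
tcp_rot: [-3.14, -0.001, -0.004]
contact_force: [-5.2, 7.0, 16.6]
width: 0.166
grip_force: 120.8
time_s: 14.42
tcp_pos: [0.6463, -0.0839, 0.2325]
tcp_rot: [3.14, 0.001, 0.007]
contact_force: [0.9, 0.6, 8.4]
width: 0.174
grip_force: 119.5
```

Run:
```python
from h import *
from rig import robot
a=robot.capture("side")["color"];b=robot.capture("top")["color"]
k=lambda i,x,y:cv2.resize(i[y:y+120,x:x+80],None,fx=5,fy=5)
cv2.imwrite("pics/t3.png",cv2.convertScaleAbs(np.hstack([k(a,250,120),k(b,255,155)]),alpha=1.4,beta=10))
```

```text
(no output)
```

View pics/t3.png

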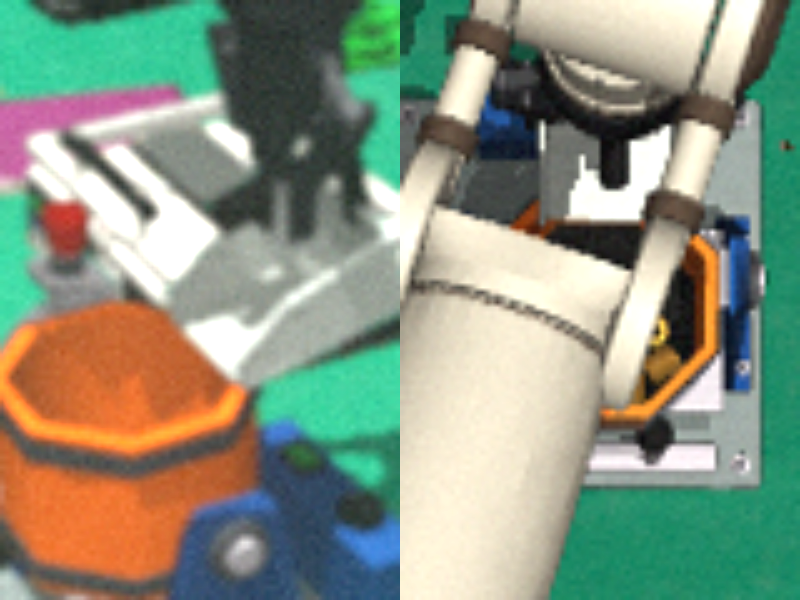

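The scoop is empty and back near level with its lip over the rear rim at (295,190) in the side view, and the bushes lie in the barrel. Next I'll carry it back and press it flat on the bench.

```bash
python3 shift.py '[0,0,-4,0,0,0,0,-8,0,0,0,0,-12,0,0,0,0,-14,0,0,0,0,-14,0,0]'; python3 shift.py '[-3,8,0,0.6,0,-6,16,0,1.2,0,-9,24,0,1.8,0,-12,32,0,2.4,0,-15,40,0,3,0,-18,48,0,3.6,0,-22,56,0,4.2,0,-25.2,62,0,4.52,0]'; python3 shift.py '[0,2,0,0,0,0,4,0,0,0,0,4,0,0,0]'
python3 - <<'E'
from h import *
from rig import robot
s=robot.sense();M=R.from_rotvec(s["tcp_rot"]).as_matrix();print(np.round(M,3),np.round(M.T@(np.array([.520,-.4165,.075])-s["tcp_pos"]),4))
E
```

```text
time_s: 14.93
tcp_pos: [0.6455, -0.0841, 0.303]
tcp_rot: [3.14, -0.0, 0.008]
contact_force: [-0.0, 0.0, -1.0]
width: 0.172
grip_force: 118.3
time_s: 15.6
tcp_pos: [0.5176, -0.3934, 0.2977]
tcp_rot: [-3.119, 0.356, 0.003]
contact_force: [1.3, 0.1, -1.0]
width: 0.173
grip_force: 118.3
time_s: 15.85
tcp_pos: [0.5138, -0.4127, 0.2982]
tcp_rot: [-3.12, 0.357, 0.003]
contact_force: [0.2, -0.5, -1.0]
width: 0.172
grip_force: 118.3
[[ 0.974 -0.226 -0.001]
 [-0.226 -0.974  0.002]
 [-0.002 -0.001 -1.   ]] [0.0072 0.0025 0.2231]
```

Converted, 0.215 m is 43, 0.208 m is 41.6.

```bash
python3 shift.py '[0.8,0.4,8,0,0,1.4,0.4,16,0,0,1.4,0.4,24,0,0,1.4,0.4,32,0,0,1.4,0.4,38,0,0,1.4,0.4,40,0,0,1.4,0.4,41.6,0,0,1.4,0.4,43,0,0]'; python3 shift.py '[0,0,1.2,0,0,0,0,2.4,0,0,0,0,3.6,0,0,0,0,3.6,0,0]'; python3 shift.py '[0,0,0.8,0,0,0,0,1.6,0,0,0,0,2.2,0,0,0,0,2.2,0,0,0,0,2.2,0,0]'
```

```text
time_s: 16.52
tcp_pos: [0.5224, -0.415, 0.0858]
tcp_rot: [3.121, -0.352, 0.003]
contact_force: [-0.9, -0.2, -0.5]
width: 0.171
grip_force: 118.2
time_s: 16.85
tcp_pos: [0.5209, -0.4151, 0.0664]
tcp_rot: [-3.121, 0.355, 0.001]
contact_force: [-0.5, -0.7, -1.8]
width: 0.172
grip_force: 118.2
time_s: 17.27
tcp_pos: [0.521, -0.4151, 0.0557]
tcp_rot: [-3.121, 0.355, 0.001]
contact_force: [0.8, -0.6, -0.8]
width: 0.169
grip_force: 118.2
```

Converted, 0.003 m is 0.6.

```bash
python3 shift.py '[0,0,0.6,0,0,0,0,0.6,0,0,0,0,0.6,0,0]'; python3 shift.py '[0,0,0.6,0,0,0,0,0.6,0,0,0,0,0.6,0,0]';python3 shift.py '[0,0,0.6,0,0,0,0,0.6,0,0,0,0,0.6,0,0]';python3 shift.py '[0,0,0.6,0,0,0,0,0.6,0,0,0,0,0.6,0,0]'
python3 - <<'E'
from h import *
from rig import robot
a=robot.capture("side")["color"]
i=cv2.resize(a[270:370,280:380],None,fx=6,fy=6,interpolation=cv2.INTER_CUBIC); cv2.imwrite("pics/p1.png",i)
E
```

```text
time_s: 17.52
tcp_pos: [0.521, -0.4151, 0.0528]
tcp_rot: [-3.121, 0.355, 0.0]
contact_force: [-0.6, 0.0, -0.4]
width: 0.17
grip_force: 118.2
time_s: 17.77
tcp_pos: [0.521, -0.415, 0.0496]
tcp_rot: [-3.121, 0.355, 0.001]
contact_force: [-0.1, -0.1, -2.0]
width: 0.172
grip_force: 118.2
time_s: 18.02
tcp_pos: [0.521, -0.415, 0.0466]
tcp_rot: [-3.121, 0.355, 0.001]
contact_force: [-0.4, -0.5, -1.0]
width: 0.168
grip_force: 118.2
time_s: 18.27
tcp_pos: [0.521, -0.415, 0.0436]
tcp_rot: [-3.121, 0.355, 0.001]
contact_force: [0.2, -0.1, -0.6]
width: 0.17
grip_force: 118.2
```

```bash
for i in 1; do python3 shift.py '[0,0,0.6,0,0,0,0,0.6,0,0,0,0,0.6,0,0]'; done; python3 shift.py '[0,0,0.6,0,0,0,0,0.6,0,0,0,0,0.6,0,0]'
python3 - <<'E'
from h import *
from rig import robot
for n,x,y in(("side",285,275),("top",370,205)):
    b=robot.capture(n)["color"];d=cv2.absdiff(b,C[n]["color"]).max(2)
    if n=="side":
        w=((b.min(2)>120)&(b[...,1]-b[...,2].astype(int)<25)).astype(np.uint8)[295:365,285:365]
        w0=((C[n]["color"].min(2)>120)&(C[n]["color"][...,1]-C[n]["color"][...,2].astype(int)<25)).astype(np.uint8)[295:365,285:365]
        for m in(w0,w):
            ys,xs=np.nonzero(m);print(len(xs),xs.min()+285,xs.max()+285,ys.min()+295,ys.max()+295,xs.mean()+285,ys.mean()+295)
            for c in range(0,80,10):
                q=np.nonzero(m[:,c])[0]; print(285+c,(q.min()+295,q.max()+295) if len(q) else None,end=" ")
            print()
E
```

```text
time_s: 18.57
tcp_pos: [0.522, -0.416, 0.0428]
tcp_rot: [3.12, -0.354, 0.003]
contact_force: [-0.1, 0.8, 5.1]
width: 0.165
grip_force: 119.2
time_s: 18.82
tcp_pos: [0.5231, -0.4165, 0.0421]
tcp_rot: [3.119, -0.354, 0.006]
contact_force: [-0.7, 2.8, 15.0]
width: 0.175
grip_force: 120.5
986 299 354 320 361 322.02434077079107 343.0649087221095
285 None 295 None 305 (np.int64(324), np.int64(353)) 315 (np.int64(327), np.int64(360)) 325 (np.int64(337), np.int64(358)) 335 (np.int64(340), np.int64(356)) 345 (np.int64(340), np.int64(353)) 355 None 
672 303 358 321 359 323.00892857142856 338.4122023809524
285 None 295 None 305 (np.int64(326), np.int64(333)) 315 (np.int64(328), np.int64(357)) 325 (np.int64(324), np.int64(349)) 335 (np.int64(340), np.int64(343)) 345 (np.int64(337), np.int64(337)) 355 (np.int64(325), np.int64(334))
```

Converted, 0.003 m is 0.6.

```bash
python3 shift.py '[0,0,0.6,0,0,0,0,0.6,0,0,0,0,0.6,0,0]'
python3 - <<'E'
from h import *
from rig import robot
a=robot.capture("side")["color"]
x,y=275,265
mk=lambda a:cv2.convertScaleAbs(cv2.resize(a[y:y+100,x:x+80],None,fx=5,fy=5,interpolation=cv2.INTER_CUBIC),alpha=1.5,beta=10)
cv2.imwrite("pics/p2.png",np.hstack([mk(a),mk(C["side"]["color"])]))
E
```

```text
time_s: 19.17
tcp_pos: [0.525, -0.4177, 0.0407]
tcp_rot: [3.116, -0.355, 0.013]
contact_force: [2.5, 3.7, 17.6]
width: 0.171
grip_force: 120.4
```

View pics/p2.png

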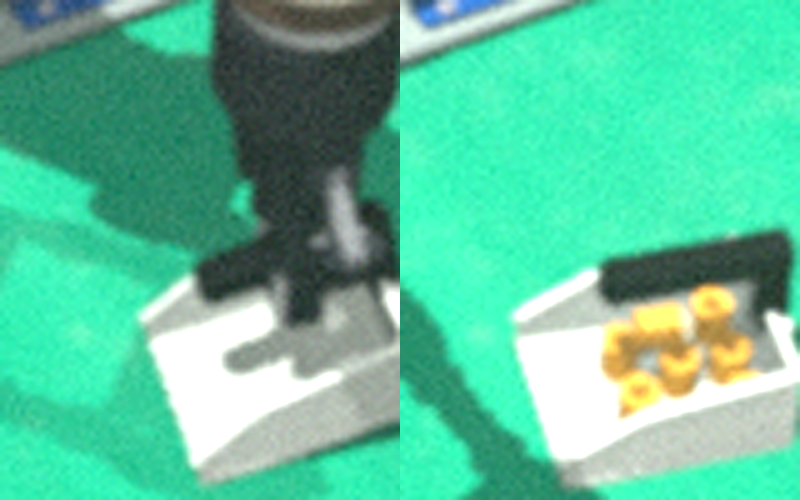

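The left panel shows the scoop empty, its lip on the bench at (315,361) and its rear slightly raised, about 12° mouth-down. I'll press a bit further and release.

Converted, 0.006 m is 1.2, 0.003 m is 0.6.

```bash
python3 shift.py '[0,0,0.6,0,0,0,0,1.2,0,0,0,0,1.2,0,0]'; python3 shift.py '[0,0,0.6,0,0,0,0,1.2,0,0,0,0,1.2,0,0]';python3 shift.py '[0,0,0.4,0,0,0,0,0.8,0,0,0,0,0.8,0,0]'
```

```text
time_s: 19.47
tcp_pos: [0.5279, -0.4195, 0.0372]
tcp_rot: [3.112, -0.355, 0.024]
contact_force: [8.5, 1.4, 20.4]
width: 0.171
grip_force: 120.3
time_s: 19.72
tcp_pos: [0.5304, -0.4207, 0.0343]
tcp_rot: [3.11, -0.354, 0.032]
contact_force: [11.6, 4.2, 30.5]
width: 0.171
grip_force: 121.3
time_s: 19.97
tcp_pos: [0.5313, -0.4213, 0.0325]
tcp_rot: [3.108, -0.353, 0.035]
contact_force: [10.1, 7.4, 38.6]
width: 0.172
grip_force: 121.6
```

```bash
python3 shift.py '[0,0,-1,0,0,0,0,-1.6,0,0,0,0,-1.6,0,0.15,0,0,-1.6,0,0.22,0,0,-1.6,0,0.4,0,0,-1.6,0,0.4,0,0,-1.6,0,0.4]'; python3 shift.py '[0,0,-2,0,0.5,0,0,-6,0,0.5,0,0,-12,0,0.5,0,0,-20,0,0.5,0,0,-28,0,0.5,0,0,-36,0,0.5,0,0,-44,0,0.5,0,0,-52,0,0.5]'
python3 shift.py '[0,-8,0,0,0.7,0,-16,0,0,0.7,0,-24,0,0,0.7,0,-32,0,0,0.7,0,-40,0,0,0.7,0,-48,0,0,0.7,0,-56,0,0,0.7,0,-64,0,0,0.7]'
python3 - <<'E'
from h import *
from rig import robot
o={n:C[n] for n in C}
for n,x,y in(("side",285,295),("top",375,205)):
    b=robot.capture(n);pickle.dump(b,open(n+"1.pkl","wb"));cv2.imwrite(f"pics/{n}_pl.png",b["color"])
    for im in(C[n]["color"],b["color"]):
        c=im[y:y+70,x:x+80].astype(int)
        g=(c[...,1]-c[...,2]<25)&(c.min(2)>70); 
        k,l,st,ce=cv2.connectedComponentsWithStats(g.astype(np.uint8));j=1+st[1:,4].argmax()
        cnt=max(cv2.findContours((l==j).astype(np.uint8),0,2)[0],key=cv2.contourArea)
        ap=cv2.approxPolyDP(cv2.convexHull(cnt),2.5,True).reshape(-1,2)+[x,y];print(n,st[j],ap.tolist())
        dk=(c.max(2)<55);k,l,st,ce=cv2.connectedComponentsWithStats(dk.astype(np.uint8))
        for q in range(1,k):
            if st[q,4]>80: print("  dark",st[q]+[x,y,0,0,0],cv2.minAreaRect(np.argwhere(l==q)[:,::-1].astype(np.float32)+[x,y]) if 0 else np.round(ce[q]+[x,y],1))
s=robot.sense();print(s["tcp_pos"],s["width"])
E
```

```text
time_s: 20.55
tcp_pos: [0.5206, -0.4147, 0.0261]
tcp_rot: [-3.12, 0.355, 0.002]
contact_force: [-0.9, 0.6, -0.2]
width: 0.402
grip_force: 0.0
time_s: 21.22
tcp_pos: [0.5207, -0.4148, 0.2895]
tcp_rot: [3.121, -0.355, 0.0]
contact_force: [-0.6, -0.0, 1.3]
width: 0.501
grip_force: 0.0
time_s: 21.88
tcp_pos: [0.5928, -0.1014, 0.2875]
tcp_rot: [3.121, -0.355, 0.001]
contact_force: [0.8, -0.5, -0.1]
width: 0.702
grip_force: 0.0
side [  14   25   56   42 1467] [[299, 327], [311, 320], [343, 321], [353, 330], [353, 351], [308, 361]]
  dark [316 312  37  16 319] [336.  318.7]
side [  17   24   58   43 1766] [[302, 328], [316, 319], [348, 321], [356, 329], [358, 348], [353, 353], [313, 361]]
  dark [320 311  37  18 321] [340.2 318.2]
top [ 11  12  27  40 401] [[396, 217], [405, 218], [412, 241], [407, 256], [386, 250]]
  dark [385 215  11  35 125] [389.2 229.6]
  dark [401 216  15  29 185] [407.7 229.1]
  dark [397 225  35  50 373] [415.2 260.9]
  dark [375 260  23  15 131] [383.  264.9]
top [ 13   9  28  40 588] [[396, 214], [415, 224], [410, 253], [388, 248]]
  dark [434 205  19  43 106] [442.6 224.8]
  dark [385 212  11  36 144] [389.9 227.6]
  dark [397 213  23  41 248] [410.1 227.7]
[ 0.59347053 -0.09765473  0.28760806] 0.7007721418860396
```

The scoop contours match the original shape, shifted about 4 px, so it stands flat and level. Now the knob: I'll move over it and turn so the jaws close along x, keeping them clear of the barrel's swing.

Converted, -0.0465 m is -9.3, -0.122 m is -24.4, -1 rad is -20.

```bash
python3 shift.py '[-2,-6,0,-2.5,0.7,-4,-12,0,-5,0.7,-6,-18,0,-7.5,0.7,-9.3,-24.4,0,-10,0.7,-9.3,-24.4,0,-12.5,0.7,-9.3,-24.4,0,-15,0.7,-9.3,-24.4,0,-17.5,0.7,-9.3,-24.4,0,-20,0.7]'; python3 shift.py '[0,0,0,-2.4,0.7,0,0,0,-4.8,0.7,0,0,0,-7.2,0.7,0,0,0,-9.6,0.7,0,0,0,-12,0.7,0,0,0,-14.4,0.7,0,0,0,-15.94,0.7,0,0,0,-15.94,0.7]'
python3 - <<'E'
from h import *
from rig import robot
s=robot.sense();M=R.from_rotvec(s["tcp_rot"]).as_matrix();p=s["tcp_pos"];print(np.round(M,3),p,s["q"],np.round(M.T@(np.array([.5757,.0315,.196])-p),4))
E
```

```text
time_s: 22.65
tcp_pos: [0.5748, 0.0254, 0.2873]
tcp_rot: [2.905, 1.194, -0.0]
contact_force: [-0.3, 0.6, -0.6]
width: 0.702
grip_force: 0.0
time_s: 23.32
tcp_pos: [0.5748, 0.0251, 0.2872]
tcp_rot: [2.22, 2.222, -0.0]
contact_force: [-0.1, 0.1, -0.7]
width: 0.699
grip_force: 0.0
[[-0.001  1.    -0.   ]
 [ 1.     0.001 -0.   ]
 [-0.    -0.    -1.   ]] [0.57480791 0.02509603 0.28719382] [-1.66090979e-01  1.20706978e-01  1.49682559e+00 -3.64768483e-04
  1.52404474e+00 -1.67101274e-01] [0.0064 0.0009 0.0912]
```

```bash
python3 shift.py '[1.28,0.2,4,0,0.7,1.28,0.2,8,0,0.7,1.28,0.2,12,0,0.7,1.28,0.2,15,0,0.7,1.28,0.2,16.6,0,0.7,1.28,0.2,16.6,0,0.7]'; python3 shift.py '[0,0,0.8,0,0.7,0,0,1.6,0,0.7,0,0,1.6,0,0.7]';python3 shift.py '[0,0,0,0,0,0,0,0,0,0,0,0,0,0,0,0,0,0,0,0,0,0,0,0,0,0,0,0,0,0]'
```

```text
time_s: 23.82
tcp_pos: [0.5746, 0.0321, 0.2018]
tcp_rot: [-2.221, -2.217, 0.004]
contact_force: [0.4, -0.2, 0.2]
width: 0.706
grip_force: 0.0
time_s: 24.07
tcp_pos: [0.5761, 0.0322, 0.1962]
tcp_rot: [2.222, 2.221, 0.0]
contact_force: [-0.3, -0.3, 0.2]
width: 0.699
grip_force: 0.0
time_s: 24.57
tcp_pos: [0.576, 0.0323, 0.1969]
tcp_rot: [2.221, 2.221, 0.0]
contact_force: [-3.1, 0.5, 5.5]
width: 0.295
grip_force: 58.9
```

Gripped the knob on its diameter. I'll pull straight up.

Converted, -0.008 m is -1.6, -0.006 m is -1.2.

```bash
python3 shift.py '[0,0,-0.6,0,0,0,0,-1.2,0,0,0,0,-1.6,0,0,0,0,-1.6,0,0]'; python3 shift.py '[0,0,-0.6,0,0,0,0,-1.2,0,0,0,0,-1.2,0,0,0,0,-1.2,0,0]'
```

```text
time_s: 24.9
tcp_pos: [0.5759, 0.0323, 0.2024]
tcp_rot: [-2.221, -2.221, 0.0]
contact_force: [3.8, -0.9, -8.2]
width: 0.29
grip_force: 59.7
time_s: 25.23
tcp_pos: [0.5759, 0.0324, 0.2083]
tcp_rot: [-2.221, -2.221, 0.0]
contact_force: [5.9, -1.0, -11.7]
width: 0.291
grip_force: 59.7
```

```bash
python3 shift.py '[0,0,-0.4,0,0,0,0,-0.4,0,0,0,0,-0.4,0,0]'; python3 shift.py '[0,0,-0.4,0,0,0,0,-0.4,0,0,0,0,-0.4,0,0]';python3 shift.py '[0,0,-0.4,0,0,0,0,-0.4,0,0,0,0,-0.4,0,0]'
```

```text
time_s: 25.48
tcp_pos: [0.5759, 0.0324, 0.21]
tcp_rot: [-2.221, -2.221, 0.0]
contact_force: [6.7, -0.4, -12.8]
width: 0.29
grip_force: 61.9
time_s: 25.73
tcp_pos: [0.5758, 0.0323, 0.2102]
tcp_rot: [-2.221, -2.22, 0.001]
contact_force: [10.4, -0.5, -20.8]
width: 0.288
grip_force: 61.2
time_s: 25.98
tcp_pos: [0.5758, 0.0324, 0.2103]
tcp_rot: [-2.221, -2.219, 0.001]
contact_force: [14.6, -1.7, -27.6]
width: 0.287
grip_force: 61.4
```

At the stop: 13.4 mm of travel and the force is rising. I'll hold while the barrel swings down, then check it by image code.

```bash
for i in 1 2 3 4 5; do python3 shift.py '[0,0,0,0,0,0,0,0,0,0,0,0,0,0,0,0,0,0,0,0,0,0,0,0,0,0,0,0,0,0,0,0,0,0,0,0,0,0,0,0]' | grep -E "tcp_pos|contact|width" | tr '\n' ' '
python3 - <<'E'
from h import *
from rig import robot
for n in("side","top"):
    im=robot.capture(n)["color"];cv2.imwrite(f"pics/{n}_end.png",im);c=im.astype(int);b,g,r=c[...,0],c[...,1],c[...,2]
    m=((r>120)&(r-g>40)&(g-b>15)); m[:, :225]=0;m[:,340:]=0;m[:160]=0;m[280:]=0
    ys,xs=np.nonzero(m);print(n,len(xs),np.percentile(xs,[1,50,99]),np.percentile(ys,[1,50,99]),end=" | ")
print()
E
done
```

```text
tcp_pos: [0.5757, 0.0324, 0.2103] contact_force: [13.9, -0.8, -28.7] width: 0.293 side 1867 [243. 266. 299.] [187.   212.   235.34] | top 1264 [272. 294. 316.] [195. 225. 246.] | 
tcp_pos: [0.5757, 0.0324, 0.2103] contact_force: [15.2, -1.0, -28.8] width: 0.289 side 1880 [243.79 267.   299.  ] [187.   212.   235.21] | top 1261 [272. 294. 316.] [195. 225. 246.] | 
tcp_pos: [0.5757, 0.0324, 0.2103] contact_force: [14.5, -1.7, -28.1] width: 0.289 side 1872 [243. 266. 299.] [187. 212. 235.] | top 1256 [272. 294. 316.] [195. 226. 246.] | 
tcp_pos: [0.5757, 0.0324, 0.2103] contact_force: [14.1, -1.0, -29.7] width: 0.293 side 1881 [243. 267. 299.] [187. 212. 236.] | top 1261 [272. 294. 316.] [195. 226. 246.] | 
tcp_pos: [0.5757, 0.0324, 0.2103] contact_force: [15.7, -1.2, -29.0] width: 0.291 side 1877 [243. 267. 299.] [187. 212. 236.] | top 1252 [272. 294. 316.] [195. 225. 246.] |
```

Run:
```python
from h import *
o=np.array([.5757,-.0813,.125]); r=65/np.cos(np.pi/8)
a=np.pi/8+np.arange(8)*np.pi/4
for th in(0,.3,.6,.87):
    Rm=R.from_euler("y",-th).as_matrix()
    pts=np.array([o+Rm@(np.array([-20+r*np.cos(t),r*np.sin(t),z])/1e3) for t in a for z in(65,-35)])
    for n in("side","top"):
        u=np.array([proj(n,q) for q in pts]);print(th,n,u.min(0).round(),u.max(0).round(),end=" ")
    print()
for n in("side","top"):
    c=C[n]["color"].astype(int);b,g,rr=c[...,0],c[...,1],c[...,2]
    m=((rr>120)&(rr-g>40)&(g-b>15)); m[:, :225]=0;m[:,340:]=0;m[:160]=0;m[280:]=0
    ys,xs=np.nonzero(m);print(n,len(xs),np.percentile(xs,[1,50,99]),np.percentile(ys,[1,50,99]))
    e=cv2.imread(f"pics/{n}_end.png").astype(int)
    # brass pixels (yellowish) near barrel
    for im in(c,e):
        b,g,rr=im[...,0],im[...,1],im[...,2];k=(rr>140)&(g>100)&(b<90)&(rr-g<70)&(g-b>40)
        ys,xs=np.nonzero(k[150:280,225:440]);print(n,"brass",len(xs),(np.median(xs)+225,np.median(ys)+150) if len(xs) else "")
```

```text
0 side [248. 179.] [302. 241.] 0 top [272. 192.] [319. 241.] 
0.3 side [243. 181.] [304. 243.] 0.3 top [272. 194.] [319. 245.] 
0.6 side [241. 182.] [306. 245.] 0.6 top [272. 192.] [319. 248.] 
0.87 side [243. 185.] [305. 246.] 0.87 top [272. 191.] [318. 248.] 
side 2006 [250. 273. 298.] [181. 203. 234.]
side brass 196 (np.float64(387.0), np.float64(223.5))
side brass 219 (np.float64(386.0), np.float64(223.0))
top 389 [272. 294. 318.] [192. 213. 238.]
top brass 91 (np.float64(397.0), np.float64(233.0))
top brass 32 (np.float64(294.0), np.float64(220.5))
```

```bash
python3 -c "
from rig import robot
print(robot.hand_in())"
```

```text
the job is handed in; nothing more can be done
None
```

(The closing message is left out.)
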